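# Gauge the gap of the counting cell

### The job

Draw the taper gauge by its black handle out of the tube rack and slide its blade straight down between the two sprung upright steel plates of the counting cell, square to them and midway along them, until it drags snugly on both plates and has eased each back only slightly (1 to 4 mm). Do not force it on down, and finish holding it upright at that depth, without letting go. Leave the tubes in the rack and the other things on the desk where they are.

Things in the scene. Friction and masses are not known exactly. Their poses are not given: they have to be found in the camera images.
- gauge: taper gauge, 131 mm tall, 90 g: a steel wedge blade pointing down, a round plug, a collar and a flat black handle on top. Origin at the middle of the blade's lower tip; z points up along the gauge to the handle, x is the blade's thickness, y its width. It starts upright in one of the rack's three holes, its collar resting on the rack's top
- gauge_handle (a point): centre of the gauge's black handle, 108 mm above the tip; the handle is 14 mm thick (x), 28 mm wide (y), 46 mm high; same axes as the gauge. Take it across its thickness (x), from above. Above the rack's top: the 5 mm collar (34 mm across), then the handle, whose centre is 28 mm above the rack's top
- gauge_tip (a point): middle of the blade's lower tip; same axes as the gauge. The blade is 14 mm wide (y) and 70 mm long, symmetric, 3 mm thick at the tip and 16 mm at 70 mm up (0.186 mm thicker per mm); above it come a plug 24 mm across and 10 mm high, then the collar
- rack: white tube rack, 56 x 176 x 92 mm, fixed; origin at the centre of its underside, z up, long side along y. Three holes 26 mm across in its top (z = 92 mm), at y = -55, 0 and +55 mm, x = 0; one holds the gauge, the others the tubes. The gauge's tip hangs 80 mm below the top: lift it 90 mm straight up to clear
- tube_1_mid (a point): middle of a capped sample tube, 24 mm across, 100 mm tall, that stands in a rack hole with its cap 16 mm above the rack; stays there
- tube_2_mid (a point): the same for the second tube
- cell: counting cell, fixed: aluminium base plate 170 x 90 x 12 mm with a grey block at each end carrying a sprung upright steel plate. Origin at the centre of its underside, z up, x runs across the gap from the front plate to the back plate, y along the plates. The gap lies about the middle of the base (its middle up to 1 mm off in x), at the same turn as the base; it is between 5.5 and 8.2 mm wide
- plate_front_edge (a point): top of the front plate's gap face (its edge), midway along the plate (44 mm long in y, faces toward +x of the cell), 78 mm above the desk; moves with the plate; axes as the cell's. The midpoint of the two edges is the mouth of the gap. Above the edge a lip 9 mm high flares outward by 4 mm; the blade drags on this edge. The plates are 66 mm deep below the edge down to the base
- plate_back_edge (a point): the same for the back plate, whose face looks toward -x of the cell
- plate_front (a joint): how far the front plate is pressed back from its stop, m; 0 untouched, 0.009 fully back. A spring resists with about 1.5 N at the stop plus 1 N per mm. The drag felt along the blade is the sum over both plates of spring force times (friction 0.5 to 0.7, plus 0.09). Snug is 0.4 to 4.5 mm on both plates; 6.5 mm is forced
- plate_back (a joint): the same for the back plate
- source_disc: bystander: small orange disc, 25 x 7 mm, between rack and cell; origin under its centre
- tin: bystander: round tin, 66 x 24 mm; origin under its centre
- spare_pot: bystander: small white-capped pot, 50 x 54 mm; origin under its centre
- pen: bystander: yellow highlighter pen, 131 mm, lying; origin under its centre
- desk_calculator: bystander: pocket calculator, 118 x 70 x 13 mm; origin under its centre
- rubber: bystander: eraser, 52 x 22 x 13 mm; origin under its centre. Keep the arm clear of the fixed things right of it, behind which is a black computer tower 0.36 m high (x from 0.62 to 1.0 m, y from -0.42 to -0.22 m in the robot frame); tubs up to 0.18 m high and a cup of markers 0.13 m high stand right of y = -0.25 m
Not all that is in view belongs to the job. Leave any green or yellow look-alike of the part that bears tube_1_mid alone.

How it is judged:
On the way, in this order (a step that is already met when the one before it is completed fails the run):
1. the gauge is held and drawn clear of the rack (z of gauge_tip in the frame of rack above 0.094 m and contact force between the fingers and gauge above 2 N), for 0.1 s.
2. the blade's tip is between the plates, below their lips (y of gauge_tip in the frame of cell between -0.012 and 0.012 m and x of gauge_tip in the frame of cell between -0.008 and 0.008 m and z of gauge_tip in the frame of cell below 0.068 m), for 0.1 s.
At the end, for the whole second after the job is handed in: Blade between the plates, upright and square within 0.1 rad, within 12 mm of their middle, off the base; both plates pressed (over 0.5 N) and pushed back 0.4 to 4.5 mm; gauge at rest, gripped by the fingers; both tubes in the rack (all of step 2 and value of joint plate_front between 0.0004 and 0.0045 m and contact force between gauge and plate_front above 0.5 N and value of joint plate_back between 0.0004 and 0.0045 m and contact force between gauge and plate_back above 0.5 N and contact force between the fingers and gauge above 2 N and z of gauge_tip in the frame of cell above 0.013 m and contact force between gauge and cell below 0.3 N and angle between gauge's own z axis and vertical below 0.1 rad and angle between the x axis of gauge and the x axis of cell, either way round below 0.1 rad and linear speed of gauge below 0.01 m/s and angle between each of tube_1_mid, tube_2_mid's own z axis and vertical below 0.2 rad and z of each of tube_1_mid, tube_2_mid in the frame of rack below 0.068 m and x of tube_1_mid in the frame of rack between -0.02 and 0.02 m and x of tube_2_mid in the frame of rack between -0.02 and 0.02 m); the arm keeps its last pose, push and grip.
It fails at once if a plate is forced back more than 6.5 mm (value of joint any of plate_front, plate_back above 0.0065 m).
It fails at once if a tube is lifted or shifted more than 20 mm (distance of any of tube_1_mid, tube_2_mid from where it was at the start of the episode above 0.02 m).
It fails at once if a bystander is shifted more than 20 mm (distance of any of source_disc, tin, spare_pot, pen, desk_calculator, rubber from where it was at the start of the episode above 0.02 m).
It also fails if it takes over 48 s, if anything falls off the work surface, if the arm or the gripper's body presses on something with over 40 N, if the wrist force passes 120 N, or if a joint passes its speed limit or range.

### The arm

A 7-joint arm with a two-finger parallel gripper is mounted at the origin on a cart in front of the work surface, level with it; the furniture and walls round the work are solid. World frame = base frame: x ahead of the robot, y to its left, z up, the work surface at z = 0. Lengths are in m, angles in rad, forces in N, time in s.
With the tool pointing down it reaches from about 0.4 to 0.85 m from the base axis. Payload 10.4 kg.
Tool frame: the origin (TCP) lies at the very end of the fingers, on their centre line; the grasp point (between the pads) lies manip.hold_point_z behind it (manip.hold_point_z is the distance from the TCP to the grasp point, in m); z points along the fingers, x is the direction in which the jaws open and shut, and the axes are right-handed (so a half turn about z gives the same grasp; the last joint's range is limited). The gripper opens to 85 mm and grips with 20 to 120 N. Pads are 22 mm wide; open, the fingers measure 114 mm over their backs; the gripper's body (76 mm by 85 mm) begins 54 mm behind the grasp point. The pads swing forward as they close: fully open they stand 13 mm farther back than shut.
Start: joints at [-1.243, 0.332, -0.065, 1.46, 0.022, 1.35, -0.088], TCP at [0.215, 0.587, 0.231] pointing down, gripper open.
Joint ranges: [-2.6, 2.6], [-0.5, 2.12], [-1.47, 1.34], [0.16, 2.42], [-1.27, 4.41], [0.06, 2.06], [-2.6, 2.6]. Speed limits (rad/s): [2.22, 2.22, 2.79, 2.79, 3.14, 3.14, 3.14].

### API

Orientations are given as a unit quaternion [x, y, z, w].
In Python, from workcell import readout, camera, camera_info, manip gives the robot as it stands.
- The arm moves only by the tool play_rows, never from a script. Its argument "rows" is a list of rows, each a list of 3 entries, a list of its own where there are three numbers: the shift along the world's x, y, z in mm, then the turn, a rotation vector about the world's x, y, z in degrees, then the finger opening in mm, from 0 to 85.4. In form: [[[tx, ty, tz], [rx, ry, rz], fingers], ...]. A call has 1 to 12 rows; each row shifts and turns the commanded pose from where the row before left it; what a row does not reach is not made up. A row lasts 1/8 s, in which the tool goes at most 62.5 mm and 10.7 degrees, less where a joint would pass 70% of its speed; a pose out of reach is approached as far as the arm can. A call with a gripper value outside its range is refused whole. The fingers move at their own pace and stop on an object; "force" is the grip in N (left out, the last holds). Time passes only in rows, so rows that do not move let the fingers close. It gives the time, the measured TCP pose, the force and the opening at its end, in the units of the state.
- readout.get_obs(): the state, without advancing time (a new reading comes with each control period).
- camera(name): name is "scene" or "side" or "wrist"; returns the picture (420x560x3 uint8, blue, green, red); there is no depth.
- camera_info(name): a dict with "fx", "fy", "cx", "cy" (pixels), "k1" (the pictures are not rectified: a ray, as slopes to the right and down, at radius r is drawn at 1 + k1 r^2 times it, then the intrinsics apply), "world_from_camera" (4x4, takes a point from camera to world coordinates). Camera axes: x right, y up, looking along -z (the intrinsics and any distortion apply to the point x, -y, -z); pixel columns grow to the right and rows downward; lengths in m; the calibration is good to about 2 mm. A picture is of the moment at which its call begins: read the wrist's pose just before it. camera_info takes no time and is no camera call; for the wrist camera it gives the pose at the moment of the call.
- manip.hand_in(): hands the job in, once; it reports no verdict.
The state is a dict: "clock": time; "joint_pos": joint angles; "joint_velocities": joint speeds; "tau": joint torques, N m; "position": TCP position; "ee_rot": TCP orientation; "ft_force": force on the tool from outside, world axes, zero at the start; "torque": the same for the moment, N m; "grip_width": opening from 0.0 (shut) to 1.0 (fully open).
Only numpy, scipy, OpenCV 4.12 (cv2) and the standard library are available. Lean on these libraries where they do the work, as an engineer would, in place of code of your own. Each camera call takes 0.05 s, during which the arm holds its last target.

## Working session

There is one attempt and no reset: what is moved stays moved. The work goes in short steps, Python scripts to look and compute and a tool call to move; the robot and the scene stay as the last step left them, time stands still between calls to the robot, and variables do not carry over. Pictures are saved under pics/ and viewed, and the job is handed in when it is done.

Besides the shell and the picture viewer there is one more tool, called as name(argument=value, ...), one argument or row to a line, values as JSON. play_rows: Moves the arm, as the interface text tells. Its arguments: {"type":"object","properties":{"rows":{"type":"array"},"force":{"type":"number"}},"required":["rows"]}

```bash
mkdir -p pics; ls; cat > h.py <<'E'
import numpy as np, cv2
from workcell import readout, camera, camera_info, manip
def ray(info,u,v):
    x=(u-info["cx"])/info["fx"]; y=(v-info["cy"])/info["fy"]
    k=np.array(info["k1"]).item(); xd,yd=x,y
    rd=np.hypot(xd,yd); r=rd
    for _ in range(30): r=rd/(1+k*r*r)
    s=r/rd if rd>0 else 1
    T=np.array(info["world_from_camera"]); d=T[:3,:3]@np.array([x*s,-y*s,-1.]); return T[:3,3],d/np.linalg.norm(d)
def plane(info,u,v,z):
    o,d=ray(info,u,v); return o+d*(z-o[2])/d[2]
def proj(info,p):
    T=np.array(info["world_from_camera"]); c=T[:3,:3].T@(np.array(p)-T[:3,3])
    x,y=c[0]/-c[2],-c[1]/-c[2]; f=1+info["k1"]*(x*x+y*y)
    return info["fx"]*x*f+info["cx"],info["fy"]*y*f+info["cy"]
def tri(r):
    A=np.zeros((3,3));b=np.zeros(3)
    for o,d in r:
        P=np.eye(3)-np.outer(d,d);A+=P;b+=P@o
    p=np.linalg.solve(A,b); return p,[np.linalg.norm((np.eye(3)-np.outer(d,d))@(p-o)) for o,d in r]
E
python3 - <<'E'
from h import *
np.set_printoptions(precision=4,suppress=True)
print(readout.get_obs()); print(manip.hold_point_z)
for n in("scene","side","wrist"):
    i=camera_info(n);print(n,i)
    cv2.imwrite(f"pics/{n}0.png",camera(n))
E
```

```text
pics
{'clock': 0.0, 'joint_pos': array([-1.2426,  0.3329, -0.0647,  1.461 ,  0.0216,  1.3499, -0.0885]), 'joint_velocities': array([ 0.0003, -0.0019, -0.0004, -0.0036,  0.0004,  0.001 , -0.0018]), 'tau': array([ -0.0007, -62.5428,   0.049 , -39.1613,   0.0163,   0.0097,
        -0.    ]), 'position': array([0.2147, 0.5866, 0.2305]), 'ee_rot': array([ 0.8196,  0.5729, -0.0006,  0.0004]), 'ft_force': array([ 0.1894, -1.1863,  0.0271]), 'torque': array([0.0403, 0.0287, 0.014 ]), 'grip_width': 1.00016529642301}
0.0187
scene {'fx': 538.7450379032907, 'fy': 538.7450379032907, 'cx': 281.7557506977327, 'cy': 209.70471459508653, 'k1': -0.07996919214338072, 'world_from_camera': array([[ 0.5194,  0.6364, -0.5703, -0.3569],
       [-0.8544,  0.4001, -0.3317, -0.4265],
       [ 0.0171,  0.6595,  0.7515,  1.2687],
       [ 0.    ,  0.    ,  0.    ,  1.    ]])}
side {'fx': 546.0211564179574, 'fy': 546.0211564179574, 'cx': 281.94913808322593, 'cy': 216.61964848261502, 'k1': -0.05523032769067017, 'world_from_camera': array([[-0.9801,  0.1402, -0.1406,  0.3679],
       [-0.1974, -0.6129,  0.7651,  1.0282],
       [ 0.021 ,  0.7777,  0.6283,  0.8726],
       [ 0.    ,  0.    ,  0.    ,  1.    ]])}
wrist {'fx': 349.2065765187556, 'fy': 349.2065765187556, 'cx': 280.7948698372125, 'cy': 214.55034193256992, 'k1': -0.034507591754404876, 'world_from_camera': array([[ 0.3441, -0.8951, -0.2836,  0.1419],
       [ 0.9389,  0.3277,  0.105 ,  0.6127],
       [-0.001 , -0.3024,  0.9532,  0.3732],
       [ 0.    ,  0.    ,  0.    ,  1.    ]])}
```

View pics/scene0.png

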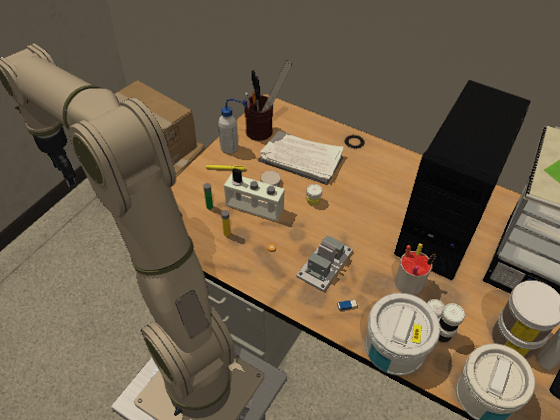

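View pics/side0.png

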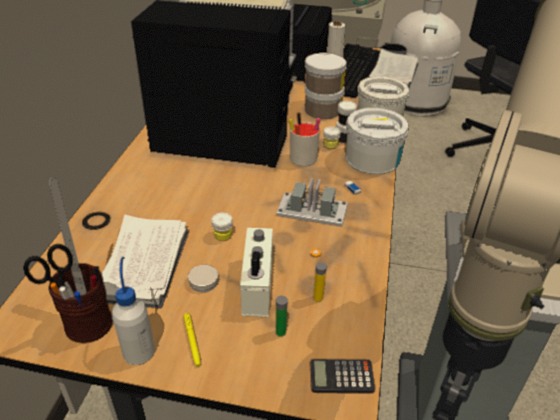

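View pics/wrist0.png

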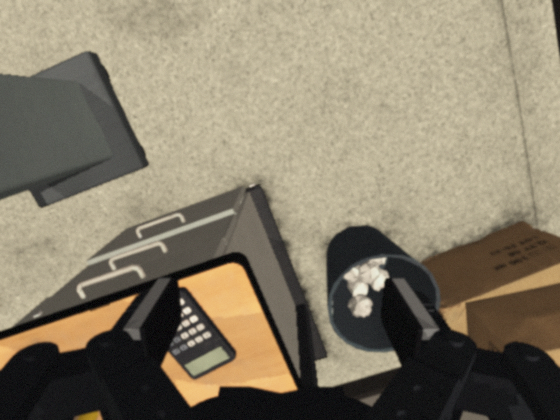

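```bash
python3 - <<'E'
from h import *
s=cv2.imread("pics/scene0.png"); d=cv2.imread("pics/side0.png")
a=cv2.resize(s[155:300,190:370],None,fx=4.4,fy=4,interpolation=cv2.INTER_CUBIC)
a=cv2.resize(s[155:300,190:370],None,fx=4,fy=4,interpolation=cv2.INTER_CUBIC)
cv2.imwrite("pics/s_c.png",a)
cv2.imwrite("pics/d_c.png",cv2.resize(d[165:345,180:360],None,fx=3.3,fy=3.3,interpolation=cv2.INTER_CUBIC))
E
```

```text
(no output)
```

View pics/s_c.png

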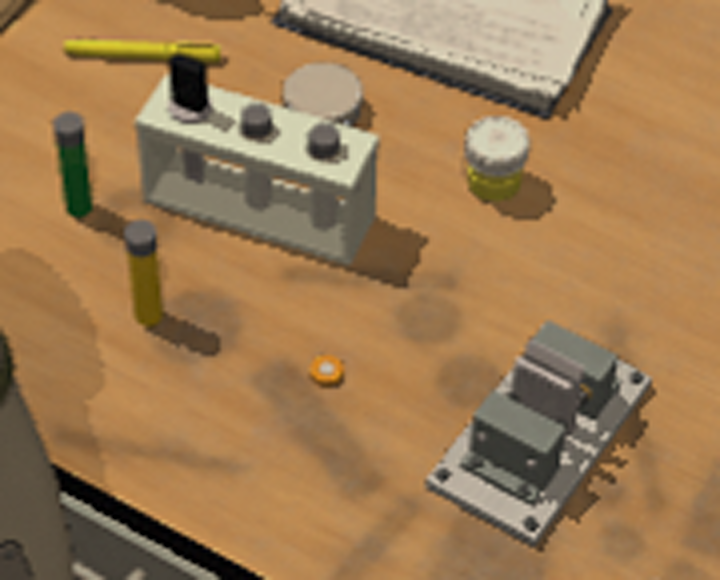

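View pics/d_c.png

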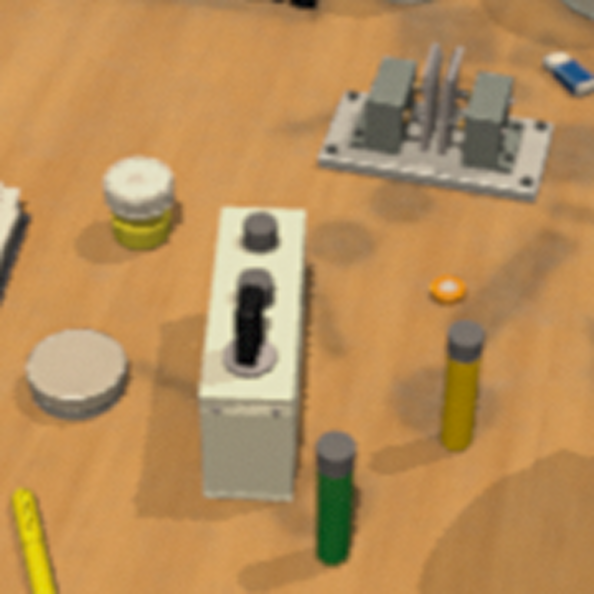

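```bash
python3 - <<'E'
from h import *
np.set_printoptions(precision=4,suppress=True)
S=camera_info("scene");D=camera_info("side")
def cs(x,y): return 190+x/4,155+y/4
def cd(x,y): return 180+x/3.3,165+y/3.3
for nm,I,f,pts,z in[("rack S",S,cs,[(137,121),(350,185),(378,143)],.092),("rack D",D,cd,[(221,208),(306,210),(297,400),(203,393)],.092),
 ("cell S",S,cs,[(428,482),(540,542),(652,380)],.012),("cell D",D,cd,[(348,93),(552,123),(536,196),(319,163)],.012)]:
    P=[plane(I,*f(*p),z) for p in pts]; print(nm)
    for i,p in enumerate(P):
        q=P[(i+1)%len(P)]-p; print(p, np.linalg.norm(q), np.degrees(np.arctan2(q[1],q[0])))
# handle top centre, tube caps
for a,b,n in[((188,57),(251,288),"handle top"),((257,110),(256,275),"cap1"),((324,130),(261,220),"cap2"),((188,100),(250,357),"collar~")]:
    print(n,tri([ray(S,*cs(*a)),ray(D,*cd(*b))]))
E
```

```text
rack S
[0.5276 0.2911 0.092 ] 0.17309002948275345 -79.96801412065604
[0.5578 0.1207 0.092 ] 0.04758867221773504 5.414381561375875
[0.6051 0.1251 0.092 ] 0.18316960039206098 115.04054418941205
rack D
[0.6102 0.1344 0.092 ] 0.05703675441090248 -169.26182386326425
[0.5541 0.1238 0.092 ] 0.1754246534919504 100.38677621123243
[0.5225 0.2963 0.092 ] 0.05641139870065741 6.744532987799266
[0.5785 0.303  0.092 ] 0.17149282412872513 -79.366581990063
cell S
[ 0.4096 -0.0358  0.012 ] 0.09061823599989458 -91.40540622706325
[ 0.4073 -0.1264  0.012 ] 0.1664720123958919 -1.1957133646879747
[ 0.5738 -0.1299  0.012 ] 0.18924633636476884 150.1949934006646
cell D
[ 0.5709 -0.1186  0.012 ] 0.16475337290576836 179.07146626934394
[ 0.4062 -0.116   0.012 ] 0.09293081092169193 88.64353337058552
[ 0.4084 -0.023   0.012 ] 0.16684064556241748 -0.8251799051311864
[ 0.5752 -0.0255  0.012 ] 0.0932706480744189 -92.63719306840396
handle top (array([0.5588, 0.2637, 0.1469]), [np.float64(0.0010881858782343875), np.float64(0.0010881858782343763)])
cap1 (array([0.5692, 0.2111, 0.1094]), [np.float64(0.0019958183967821253), np.float64(0.001995818396782241)])
cap2 (array([0.5786, 0.158 , 0.109 ]), [np.float64(0.0021373252184624927), np.float64(0.0021373252184626137)])
collar~ (array([0.56  , 0.2688, 0.0958]), [np.float64(0.0028587644795217857), np.float64(0.0028587644795218686)])
```

Candidates for the gauge, as scene pixels: the black handle at (237,172), the grey tube caps at (254,184) and (271,189), and the green and yellow tubes at (207,186) and (225,214). The side crop confirms the black flat handle and collar in the rack's +y end hole. The rack is yawed about 10°. I'll move above it for a close wrist view.

play_rows(
  rows=[
    [[34, -32, 4], [0, 0, -6], 85],
    [[34, -32, 4], [0, 0, -6], 85],
    [[34, -32, 4], [0, 0, -6], 85],
    [[34, -32, 4], [0, 0, -6], 85],
    [[34, -32, 4], [0, 0, -6], 85],
    [[34, -32, 4], [0, 0, -6], 85],
    [[34, -32, 4], [0, 0, -6], 85],
    [[35, -33, 4], [0, 0, -6], 85],
    [[35, -33, 4], [0, 0, -6], 85],
    [[35, -33, 4], [0, 0, -6], 85],
    [[0, 0, 0], [0, 0, 0], 85],
    [[0, 0, 0], [0, 0, 0], 85],
  ],
)

```text
clock: 1.65
position: [0.5573, 0.2644, 0.2709]
ee_rot: [0.996, 0.087, -0.0, -0.0]
ft_force: [0.2, 1.0, -0.2]
grip_width: 0.996
```

```bash
python3 - <<'E'
from h import *
o=readout.get_obs();print(o["clock"],o["position"],o["ee_rot"],o["ft_force"])
import pickle
I=camera_info("wrist");im=camera("wrist");pickle.dump(I,open("w1.pkl","wb"));cv2.imwrite("pics/w1.png",im)
E
```

```text
1.65 [0.55731204 0.26442451 0.27090276] [ 9.96228665e-01  8.67657173e-02 -3.93427261e-04 -4.46220043e-05] [ 0.17092892  0.95281829 -0.22457697]
```

View pics/w1.png

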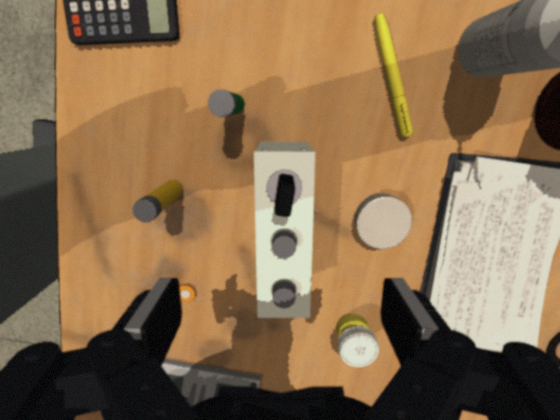

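```bash
python3 - <<'E'
from h import *
im=cv2.imread("pics/w1.png")
cv2.imwrite("pics/w1c.png",cv2.resize(im[130:325,235:335],None,fx=3,fy=3,interpolation=cv2.INTER_CUBIC))
cv2.imwrite("pics/w1h.png",cv2.resize(im[160:230,250:320],None,fx=8,fy=8,interpolation=cv2.INTER_CUBIC))
E
```

```text
(no output)
```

View pics/w1h.png

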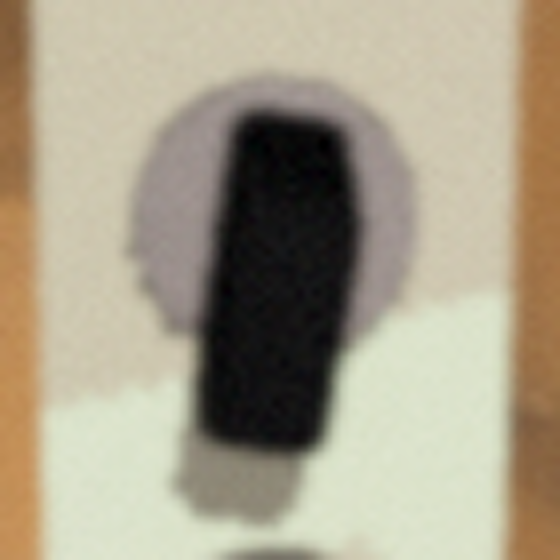

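View pics/w1c.png

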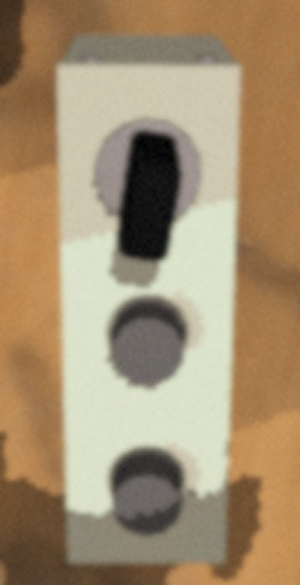

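```bash
python3 - <<'E'
from h import *
import pickle
np.set_printoptions(precision=4,suppress=True)
I=pickle.load(open("w1.pkl","rb"))
f=lambda x,y:(250+x/8-.44,160+y/8-.44)
g=lambda x,y:(235+x/3-.33,130+y/3-.33)
P=[plane(I,*f(*p),.143) for p in[(358,215),(325,445),(196,430),(222,215)]]
for i,p in enumerate(P):
    q=P[(i+1)%4]-p;print(p,np.linalg.norm(q),np.degrees(np.arctan2(q[1],q[0])))
print("ctr",sum(P)/4)
P=[plane(I,*g(*p),.092) for p in[(57,64),(241,66),(228,563),(68,563)]]
for i,p in enumerate(P):
    q=P[(i+1)%4]-p;print(p,np.linalg.norm(q),np.degrees(np.arctan2(q[1],q[0])))
print("rack",sum(P)/4)
print("collar",plane(I,*f(274,213),.097))
for c in[(148,346),(148,490)]:print("tube",plane(I,*g(*c),.108))
E
```

```text
[0.565  0.2804 0.143 ] 0.024115565394473633 -87.40144292646252
[0.5661 0.2563 0.143 ] 0.01319869798774183 -177.00639514585777
[0.5529 0.2557 0.143 ] 0.022484086809001935 93.01955324174344
[0.5517 0.2781 0.143 ] 0.01347421940377167 9.94568184291061
ctr [0.5589 0.2676 0.143 ]
[0.5263 0.2954 0.092 ] 0.056103099328272454 9.323800100074962
[0.5816 0.3045 0.092 ] 0.17560392949640846 -79.86274076947078
[0.6126 0.1316 0.092 ] 0.05701117691160505 -170.04862188414893
[0.5564 0.1218 0.092 ] 0.1762178386912639 99.84026306416851
rack [0.5692 0.2133 0.092 ]
collar [0.559  0.2688 0.097 ]
tube [0.5685 0.2154 0.108 ]
tube [0.5775 0.1649 0.108 ]
```

Gauge axis is at about (0.559, 0.268), and the collar, handle top and rack hole agree within 1.5 mm. Handle yaw is about +3°, so I turn by −7° and descend.

play_rows(
  rows=[
    [[0.3, 0.6, -22], [0, 0, -1.4], 85],
    [[0.3, 0.6, -22], [0, 0, -1.4], 85],
    [[0.3, 0.6, -22], [0, 0, -1.4], 85],
    [[0.3, 0.6, -22], [0, 0, -1.4], 85],
    [[0.3, 0.6, -22], [0, 0, -1.4], 85],
    [[0.3, 0.6, -22], [0, 0, 0], 85],
    [[0, 0, -12], [0, 0, 0], 85],
    [[0, 0, -12], [0, 0, 0], 85],
    [[0, 0, -8], [0, 0, 0], 85],
    [[0, 0, -2], [0, 0, 0], 85],
    [[0, 0, 0], [0, 0, 0], 85],
  ],
)

```text
clock: 3.08
position: [0.5597, 0.2676, 0.1056]
ee_rot: [1.0, 0.025, 0.0, -0.0]
ft_force: [-0.3, -0.8, -0.0]
grip_width: 0.994
```

```bash
python3 - <<'E'
from h import *
import pickle
o=readout.get_obs();print(o["clock"],o["position"],o["ee_rot"],o["ft_force"])
I=camera_info("wrist");im=camera("wrist");pickle.dump(I,open("w2.pkl","wb"));cv2.imwrite("pics/w2.png",im)
E
```

```text
3.075 [0.55974755 0.26761348 0.10563974] [ 9.99680249e-01  2.52852202e-02  2.12641696e-04 -1.12930621e-04] [-0.31972391 -0.75252968 -0.0284074 ]
```

View pics/w2.png

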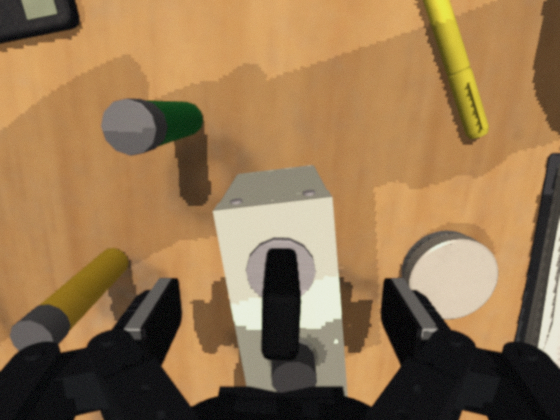

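The handle, at px (282,300), is centred between the fingertips at px 180 and 382, and its edges are parallel to the pads. Closing now.

play_rows(
  rows=[
    [[0, 0, 0], [0, 0, 0], 5],
    [[0, 0, 0], [0, 0, 0], 5],
    [[0, 0, 0], [0, 0, 0], 5],
    [[0, 0, 0], [0, 0, 0], 5],
    [[0, 0, 0], [0, 0, 0], 5],
    [[0, 0, 0], [0, 0, 0], 5],
    [[0, 0, 0], [0, 0, 0], 5],
    [[0, 0, 0], [0, 0, 0], 5],
  ],
  force=60,
)

```text
clock: 4.12
position: [0.5597, 0.2676, 0.1055]
ee_rot: [1.0, 0.025, 0.0, -0.0]
ft_force: [-0.7, -0.5, 2.7]
grip_width: 0.154
```

play_rows(
  rows=[
    [[0, 0, 4], [0, 0, 0], 5],
    [[0, 0, 10], [0, 0, 0], 5],
    [[0, 0, 12], [0, 0, 0], 5],
    [[0, 0, 15], [0, 0, 0], 5],
    [[0, 0, 15], [0, 0, 0], 5],
    [[0, 0, 15], [0, 0, 0], 5],
    [[0, 0, 15], [0, 0, 0], 5],
    [[0, 0, 15], [0, 0, 0], 5],
    [[0, 0, 14], [0, 0, 0], 5],
    [[0, 0, 10], [0, 0, 0], 5],
    [[0, 0, 0], [0, 0, 0], 5],
    [[0, 0, 0], [0, 0, 0], 5],
  ],
)

```text
clock: 5.62
position: [0.5593, 0.2675, 0.2298]
ee_rot: [1.0, 0.025, -0.0, 0.0]
ft_force: [0.7, 0.3, -0.7]
grip_width: 0.157
```

```bash
python3 - <<'E'
from h import *
import pickle
o=readout.get_obs();print(o["clock"],o["position"],o["ee_rot"],o["ft_force"])
for n in("wrist","side","scene"):
  I=camera_info(n);im=camera(n);pickle.dump(I,open(f"{n}3.pkl","wb"));cv2.imwrite(f"pics/{n}3.png",im)
E
```

```text
5.625 [0.55931175 0.26748748 0.22975808] [ 9.99678614e-01  2.53477445e-02 -3.40038649e-04  2.10413316e-04] [ 0.66861077  0.30937987 -0.70970122]
```

View pics/wrist3.png

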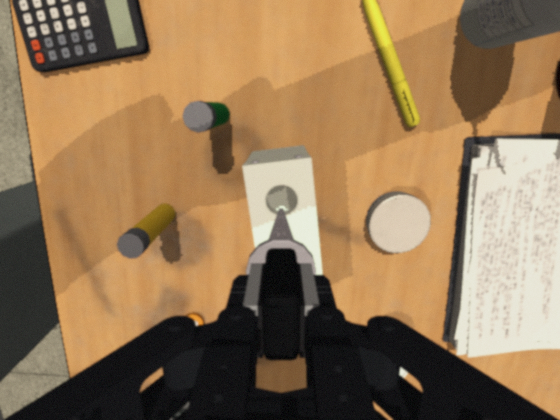

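View pics/side3.png

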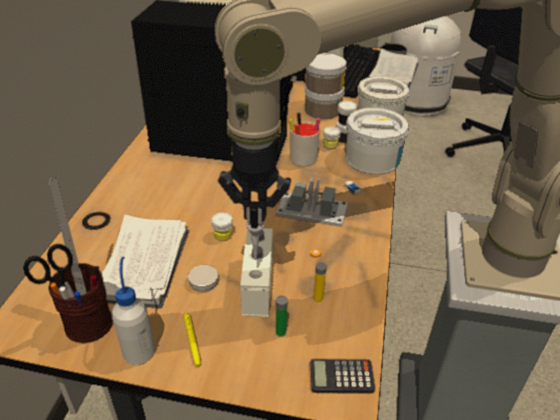

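View pics/scene3.png

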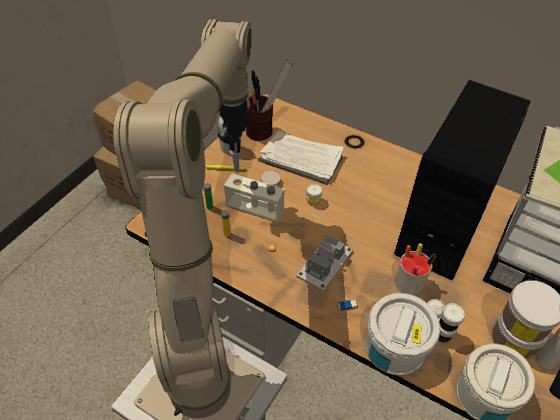

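play_rows(
  rows=[
    [[-3, -15, 0], [0, 0, -0.4], 5],
    [[-6, -35, 0], [0, 0, -0.4], 5],
    [[-8, -40, 0], [0, 0, -0.4], 5],
    [[-8, -44, 0], [0, 0, -0.4], 5],
    [[-8, -44, 0], [0, 0, -0.4], 5],
    [[-8, -44, 0], [0, 0, -0.4], 5],
    [[-8, -44, 0], [0, 0, -0.4], 5],
    [[-8, -44, 0], [0, 0, -0.4], 5],
    [[-8, -42, -5], [0, 0, -0.4], 5],
    [[-4, -36, -5], [0, 0, -0.4], 5],
    [[0, 0, -5], [0, 0, 0], 5],
    [[0, 0, 0], [0, 0, 0], 5],
  ],
)

```text
clock: 7.28
position: [0.49, -0.1202, 0.2149]
ee_rot: [1.0, -0.01, -0.0, -0.0]
ft_force: [-0.5, 0.4, -0.7]
grip_width: 0.158
```

```bash
python3 - <<'E'
from h import *
import pickle
o=readout.get_obs();print(o["clock"],o["position"],o["ee_rot"],o["ft_force"])
pickle.dump(o,open("o4.pkl","wb"))
for n in("wrist",):
  I=camera_info(n);im=camera(n);pickle.dump(I,open(f"{n}4.pkl","wb"));cv2.imwrite(f"pics/{n}4.png",im)
E
```

```text
7.275 [ 0.48998981 -0.12022835  0.21490414] [ 9.99952265e-01 -9.76053606e-03 -3.46582906e-04 -2.81752684e-04] [-0.53674614  0.3743164  -0.73488865]
```

View pics/wrist4.png

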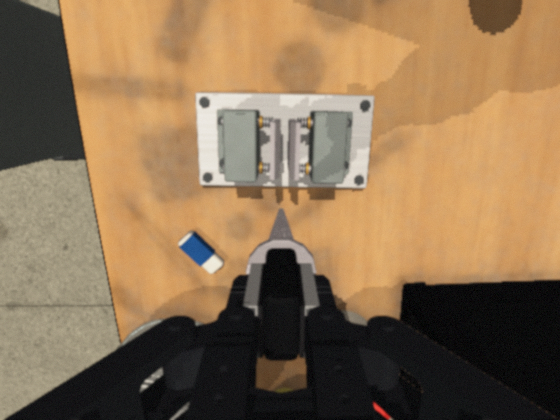

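```bash
python3 - <<'E'
from h import *
im=cv2.imread("pics/wrist4.png")
cv2.imwrite("pics/w4c.png",cv2.resize(im[85:235,190:390],None,fx=4,fy=4,interpolation=cv2.INTER_CUBIC))
cv2.imwrite("pics/w4g.png",cv2.resize(im[110:195,255:320],None,fx=7,fy=7,interpolation=cv2.INTER_CUBIC))
E
```

```text
(no output)
```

View pics/w4c.png

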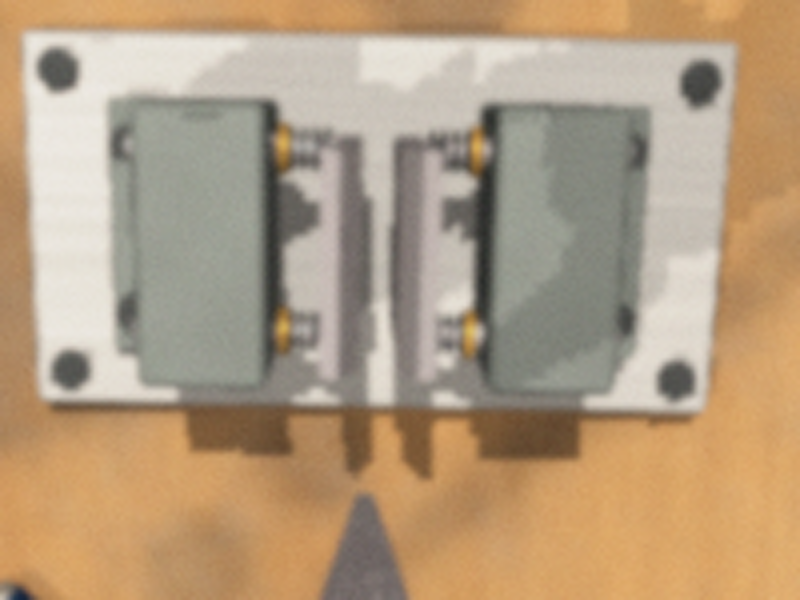

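View pics/w4g.png

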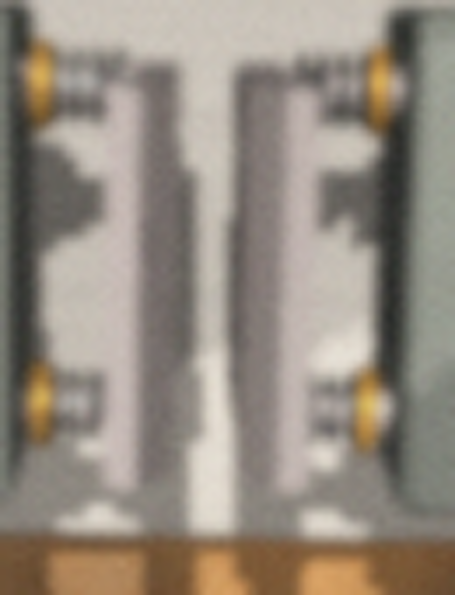

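```bash
python3 - <<'E'
from h import *
import pickle
np.set_printoptions(precision=4,suppress=True,linewidth=160)
I=pickle.load(open("wrist4.pkl","rb")); im=cv2.imread("pics/wrist4.png")
g=lambda x,y:(190+x/4-.375,85+y/4-.375)
h=lambda x,y:(255+x/7-.43,110+y/7-.43)
P=[plane(I,*g(*p),.012) for p in[(24,32),(737,43),(705,411),(42,402)]]
for i,p in enumerate(P):
    q=P[(i+1)%4]-p;print(p,np.linalg.norm(q),np.degrees(np.arctan2(q[1],q[0])))
print("cell",sum(P)/4)
G=im.astype(int)
for v in range(120,180,8):print(v,G[v,266:302].sum(1)//3)
for nm,u,z in[("L lip",138,.087),("L edge",179,.078),("R edge",235,.078),("R lip",285,.087),("L out",104,.087),("R out",318,.087)]:
    print(nm,[plane(I,*h(u,v),z)[:2] for v in(75,280,480)])
print("tip px",g(365,493),"nominal tip proj",proj(I,[.4900,-.1202,.2149-.0935]),plane(I,*g(365,493),.2149-.0935))
E
```

```text
[ 0.4114 -0.0311  0.012 ] 0.16778833291629527 -1.9733842784972557
[ 0.5791 -0.0369  0.012 ] 0.08884628790048742 -92.00613852593456
[ 0.5759 -0.1257  0.012 ] 0.16811221645705196 178.0727649127955
[ 0.4079 -0.12    0.012 ] 0.08898246883516264 87.78539750956074
cell [ 0.4936 -0.0784  0.012 ]
120 [153 156 138 119 115 122 136 146 134 121 111 111 109 121 149 173 191 194 198 195 197 182 152 124 112 111 113 110 118 125 130 114 101  94  93 112]
128 [184 185 180 177 185 183 187 184 168 141 122 111 110 124 153 181 188 191 195 192 191 178 139 107 109 120 124 126 130 146 168 179 182 177 171 170]
136 [103 109 114 137 166 183 186 179 165 135 116 110 107 110 106 103 127 160 186 191 191 174 136 106 110 122 124 125 132 149 168 178 182 169 145 117]
144 [172 180 188 187 188 192 187 182 158 126 110 107 107 109  99 101 122 157 182 188 172 136 100  95 108 121 123 130 137 153 175 181 183 183 182 183]
152 [185 185 186 190 188 186 188 179 157 127 116 108 104 104  99  97 118 156 178 182 172 133 100 101 114 120 126 125 137 160 175 183 183 185 187 186]
160 [189 189 189 188 188 189 192 179 157 128 116 112 112 110
[... 350 characters left out ...]
26 134 155 171 183 184 183 184 191 199]
L lip [array([ 0.4862, -0.0549]), array([ 0.4856, -0.0767]), array([ 0.485, -0.099])]
L edge [array([ 0.4905, -0.0554]), array([ 0.4901, -0.0779]), array([ 0.4896, -0.101 ])]
R edge [array([ 0.4967, -0.0555]), array([ 0.4964, -0.078 ]), array([ 0.4961, -0.1011])]
R lip [array([ 0.5019, -0.0552]), array([ 0.5017, -0.077 ]), array([ 0.5016, -0.0993])]
L out [array([ 0.4825, -0.0548]), array([ 0.4819, -0.0766]), array([ 0.4812, -0.0989])]
R out [array([ 0.5055, -0.0553]), array([ 0.5054, -0.0771]), array([ 0.5053, -0.0994])]
tip px (280.875, 207.875) nominal tip proj (np.float64(281.1131338053444), np.float64(217.10805889994992)) [ 0.49   -0.1134  0.1214]
```

The gauge hangs upright. Its tip's near edge at px (281,208) casts to within 0.2 mm of nominal once the 7 mm half-width is taken off. The gap middle is at about (0.4935, −0.078), and the cell yaw is about −2°. I'll go over the mouth and look again.

play_rows(
  rows=[
    [[0.5, 6, 0], [0, 0, -0.4], 5],
    [[1, 12, 0], [0, 0, -0.5], 5],
    [[1, 12, 0], [0, 0, 0], 5],
    [[1, 9, 0], [0, 0, 0], 5],
    [[0, 3.4, -6], [0, 0, 0], 5],
    [[0, 0, -10], [0, 0, 0], 5],
    [[0, 0, -8], [0, 0, 0], 5],
    [[0, 0, 0], [0, 0, 0], 5],
    [[0, 0, 0], [0, 0, 0], 5],
  ],
)

```text
clock: 8.45
position: [0.4941, -0.0783, 0.1914]
ee_rot: [1.0, -0.018, 0.0, 0.0]
ft_force: [-0.1, -0.3, -0.9]
grip_width: 0.154
```

```bash
python3 - <<'E'
from h import *
import pickle
o=readout.get_obs();print(o["clock"],o["position"],o["ee_rot"],o["ft_force"])
for n in("wrist","side","scene"):
  I=camera_info(n);im=camera(n);pickle.dump(I,open(f"{n}5.pkl","wb"));cv2.imwrite(f"pics/{n}5.png",im)
im=cv2.imread("pics/wrist5.png");cv2.imwrite("pics/w5c.png",cv2.resize(im[150:300,200:380],None,fx=4,fy=4,interpolation=cv2.INTER_CUBIC))
im=cv2.imread("pics/side5.png");cv2.imwrite("pics/d5c.png",cv2.resize(im[140:240,260:360],None,fx=6,fy=6,interpolation=cv2.INTER_CUBIC))
E
```

```text
8.45 [ 0.49412027 -0.07829258  0.19143135] [ 9.99844063e-01 -1.76590492e-02  8.12527817e-05  3.96139453e-05] [-0.13484204 -0.2595804  -0.93780484]
```

View pics/w5c.png

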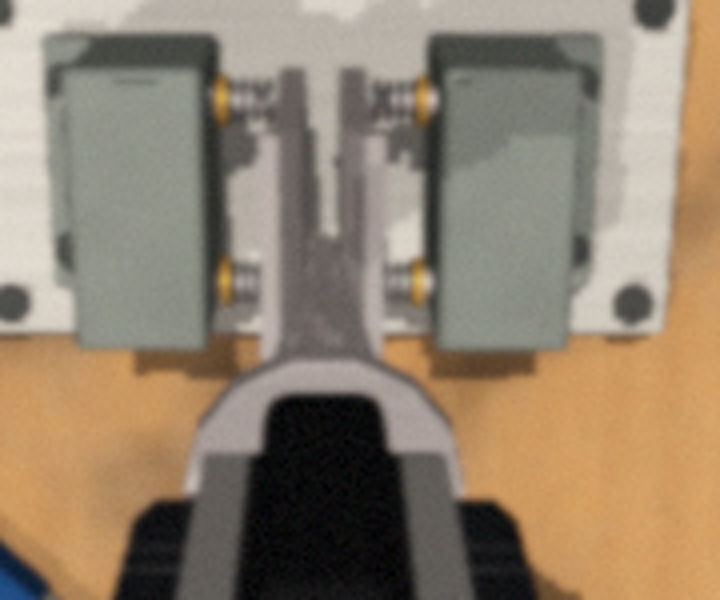

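View pics/d5c.png

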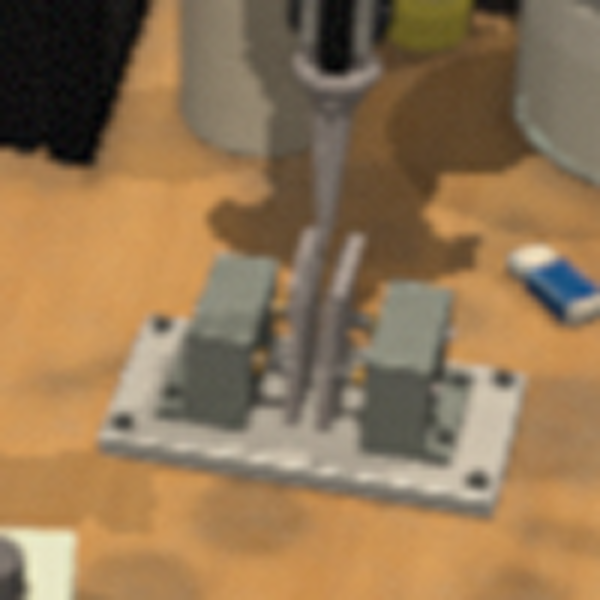

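```bash
python3 - <<'E'
from h import *
import pickle
np.set_printoptions(precision=4,suppress=True,linewidth=160)
I=pickle.load(open("wrist5.pkl","rb")); im=cv2.imread("pics/wrist5.png").astype(int)
for v in range(166,244,6):print(v,im[v,264:298].sum(1)//3)
g=lambda x,y:(200+x/4-.375,150+y/4-.375)
for nm,u,z in[("L lip",281,.087),("R lip",364,.087)]:print(nm,[plane(I,*g(u,v),z)[:2] for v in(150,200,250)])
for nm,u,z in[("L edge",304,.078),("R edge",341,.078)]:print(nm,[plane(I,*g(u,v),z)[:2] for v in(80,100)])
print("tip",[plane(I,*g(u,237),.0979)[:2] for u in(318,331,342)])
E
python3 - <<'E'
import cv2
im=cv2.imread("pics/wrist5.png");cv2.imwrite("pics/w5d.png",cv2.resize(im[160:245,250:310],None,fx=7,fy=7,interpolation=cv2.INTER_CUBIC))
E
```

```text
166 [178 179 177 178 176 170 165 154 151 153 156 158 165 172 177 179 179 179 178 172 168 159 158 156 148 152 157 163 176 177 177 178 174 178]
172 [ 93  96  98 112 127 128 110  96  96  96  97 105 126 154 172 178 179 178 176 171 145 115  98  93  92  94 105 118 129 107  91  90  86  94]
178 [ 99 104  88  83  86  94  98  95  93  96  92  90 109 145 169 179 177 177 178 167 140 111  98  94  91  95  93  94  90  81  84  96  91  88]
184 [134 154 160 159 149 136 114 108 101 104  96  88  78  85 113 144 167 172 176 163 140 122 112 117 115 118 122 136 150 156 155 147 128 100]
190 [159 174 176 176 167 146 122 107 105 104  97  87  78  84 108 143 163 168 159 131 101 101 108 117 115 119 130 147 164 166 169 159 142 126]
196 [175 180 177 176 169 146 118 108 103 103  96  87  80  82  89 111 145 168 171 157 133 109 110 113 105 101 111 128 147 154 155 159 166 171]
202 [174 177 177 178 171 152 120 107 104 103  95  86  82  79  90 112 149 168 173 157 128 107 108 108 104 100 107 130 143 154 154 161 166 171]
208 [177 176 179 178 171 150 120 105  99 100 101  93  85  92 100 113 129 140 158 162 135 113 108 105  99 1
[... 431 characters left out ...]
5 153 172 173 171 161 135 121]
232 [178 179 181 178 178 160 128 111 105 100  99 102 100 101 104 112 110 111 110 105 102 101 101  97 100 101 111 135 160 172 174 175 176 176]
238 [140 158 171 164 140 117  97  98 100 101  97 101  98  99 105 100 100 102 103  98 100  99  99 100  97  96  98  97 104 128 142 147 148 151]
L lip [array([ 0.4868, -0.0588]), array([ 0.4863, -0.0681]), array([ 0.4859, -0.0777])]
R lip [array([ 0.5018, -0.0593]), array([ 0.5015, -0.0687]), array([ 0.5013, -0.0783])]
L edge [array([ 0.4913, -0.0478]), array([ 0.4911, -0.0515])]
R edge [array([ 0.4981, -0.048 ]), array([ 0.498 , -0.0518])]
tip [array([ 0.493 , -0.0722]), array([ 0.4953, -0.0723]), array([ 0.4973, -0.0723])]
```

View pics/w5d.png

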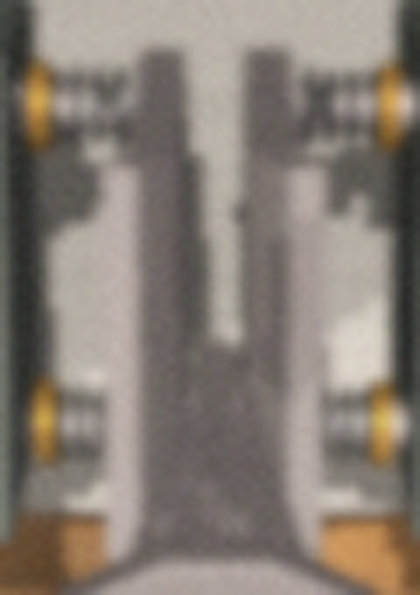

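Gap middle x is 0.4936 from both the lips and the edges, and the gap is about 6.8 mm. The tool is 0.5 mm off in +x. I'll correct that and go down to just short of the expected contact.

play_rows(
  rows=[
    [[-0.5, 0.6, 0], [0, 0, 0], 5],
    [[0, 0, -5], [0, 0, 0], 5],
    [[0, 0, -6], [0, 0, 0], 5],
    [[0, 0, -6], [0, 0, 0], 5],
    [[0, 0, -6], [0, 0, 0], 5],
    [[0, 0, -5], [0, 0, 0], 5],
    [[0, 0, 0], [0, 0, 0], 5],
    [[0, 0, 0], [0, 0, 0], 5],
  ],
)

```text
clock: 9.6
position: [0.4937, -0.0774, 0.1635]
ee_rot: [1.0, -0.017, 0.0, -0.0]
ft_force: [0.5, -0.1, -0.2]
grip_width: 0.156
```

play_rows(
  rows=[
    [[0, 0, -3], [0, 0, 0], 5],
    [[0, 0, -3], [0, 0, 0], 5],
    [[0, 0, 0], [0, 0, 0], 5],
  ],
)

```text
clock: 9.98
position: [0.4934, -0.0775, 0.157]
ee_rot: [1.0, -0.017, -0.0, 0.0]
ft_force: [0.8, -0.3, 0.1]
grip_width: 0.153
```

play_rows(
  rows=[
    [[0, 0, -3], [0, 0, 0], 5],
    [[0, 0, 0], [0, 0, 0], 5],
  ],
)

```text
clock: 10.22
position: [0.4934, -0.0774, 0.1541]
ee_rot: [1.0, -0.017, -0.0, 0.0]
ft_force: [0.9, 0.3, -0.8]
grip_width: 0.155
```

play_rows(
  rows=[
    [[0, 0, -3], [0, 0, 0], 5],
    [[0, 0, 0], [0, 0, 0], 5],
  ],
)

```text
clock: 10.48
position: [0.4934, -0.0775, 0.1511]
ee_rot: [1.0, -0.017, -0.0, 0.0]
ft_force: [0.4, -0.7, -0.8]
grip_width: 0.153
```

play_rows(
  rows=[
    [[0, 0, -3], [0, 0, 0], 5],
    [[0, 0, 0], [0, 0, 0], 5],
  ],
)

```text
clock: 10.72
position: [0.4936, -0.0774, 0.1482]
ee_rot: [1.0, -0.017, 0.0, 0.0]
ft_force: [0.4, 1.9, -0.7]
grip_width: 0.155
```

play_rows(
  rows=[
    [[0, 0, -3], [0, 0, 0], 5],
    [[0, 0, 0], [0, 0, 0], 5],
  ],
)

```text
clock: 10.98
position: [0.4936, -0.0775, 0.1451]
ee_rot: [1.0, -0.017, 0.0, 0.0]
ft_force: [0.8, 0.4, -2.3]
grip_width: 0.152
```

```bash
python3 - <<'E'
from h import *
import pickle
o=readout.get_obs();print(o["clock"],o["position"],o["ee_rot"],o["ft_force"])
for n in("wrist",):
  I=camera_info(n);im=camera(n);pickle.dump(I,open(f"{n}6.pkl","wb"));cv2.imwrite(f"pics/{n}6.png",im)
o=readout.get_obs();print(o["ft_force"])
cv2.imwrite("pics/w6c.png",cv2.resize(im[130:300,190:390],None,fx=3.5,fy=3.5,interpolation=cv2.INTER_CUBIC))
E
```

```text
10.975 [ 0.49355433 -0.07745529  0.14513993] [ 9.99847423e-01 -1.74679228e-02  3.13937498e-06  3.99427743e-05] [ 0.84718531  0.36753784 -2.28021669]
[ 0.27998103 -0.34881632 -2.21356915]
```

View pics/w6c.png

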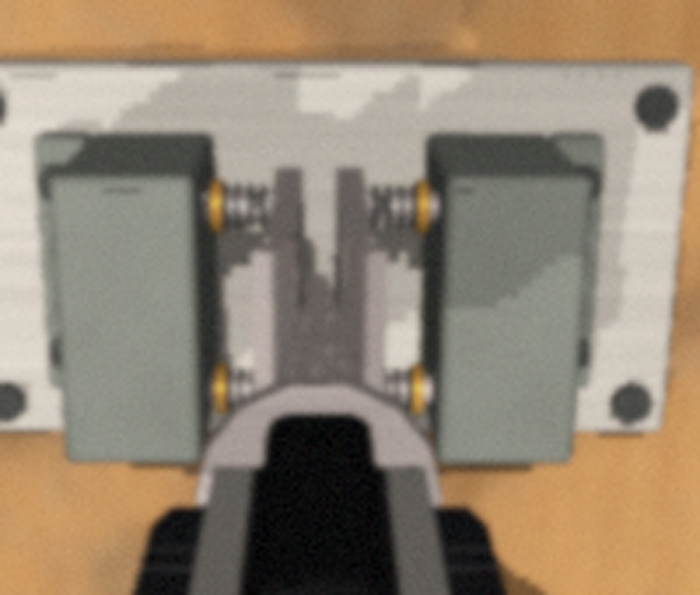

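```bash
cat > samp.py <<'E'
from h import *
np.set_printoptions(precision=2,suppress=True)
F=[]
for i in range(12):
    F.append(readout.get_obs()["ft_force"]);camera("wrist")
F=np.array(F);o=readout.get_obs();print(o["clock"],np.round(o["position"],5),"F",F.mean(0),"sd",F.std(0));print(F[:,2])
E
python3 samp.py
```

```text
11.625 [ 0.49 -0.08  0.15] F [ 0.91 -0.01 -1.98] sd [0.61 0.53 0.63]
[-2.21 -2.24 -2.77 -1.99 -1.03 -1.31 -1.93 -1.77 -1.44 -1.71 -3.48 -1.92]
```

```bash
cat > lip.py <<'E'
from h import *
import pickle,sys
from scipy.ndimage import map_coordinates,gaussian_filter1d
def prof(im,I,xc=.4936,yc=-.0775,yaw=np.radians(-2),ys=np.arange(.006,.0105,.0005),z=.087):
    g=cv2.cvtColor(im,cv2.COLOR_BGR2GRAY).astype(float)
    xs=np.arange(-.020,.0201,.0002);R=[]
    c,s=np.cos(yaw),np.sin(yaw)
    for y in ys:
        uv=np.array([proj(I,[xc+c*x-s*y,yc+s*x+c*y,z]) for x in xs])
        R.append(map_coordinates(g,[uv[:,1],uv[:,0]],order=1))
    p=gaussian_filter1d(np.mean(R,0),3);d=np.gradient(p)
    return xs*1e3,p,d
def edges(xs,d,lo,hi,sgn):
    m=(xs>lo)&(xs<hi);i=np.where(m)[0];k=i[np.argmax(sgn*d[i])]
    y0,y1,y2=sgn*d[k-1],sgn*d[k],sgn*d[k+1]
    den=y0-2*y1+y2
    return xs[k]+.2*.5*(y0-y2)/den if den else xs[k]
def rep(im,I,**k):
    xs,p,d=prof(im,I,**k)
    L=edges(xs,d,-13,-5,-1);R=edges(xs,d,5,13,1)
    return L,R,R-L,(L+R)/2
if __name__=="__main__":
  for n in sys.argv[1:]:
    im=cv2.imread(f"pics/wrist{n}.png");I=pickle.load(open(f"wrist{n}.pkl","rb"))
    for ys in([.010,.012,.014],[.012,.014,.016,.018]):
        print(n,np.round(rep(im,I,ys=np.array(ys)),2))
E
python3 lip.py 4 5 6
python3 - <<'E'
import sys;sys.path.insert(0,".")
from lip import *
for n in"456":
    im=cv2.imread(f"pics/wrist{n}.png");I=pickle.load(open(f"wrist{n}.pkl","rb"))
    xs,p,d=prof(im,I,ys=np.array([.009,.011,.013])); print(n,[f"{x:.0f}:{q:.0f}" for x,q in zip(xs[::5],p[::5])])
E
```

```text
4 [-7.97  7.87 15.85 -0.05]
4 [-7.92  7.86 15.79 -0.03]
5 [-8.02  7.8  15.83 -0.11]
5 [-8.02  7.74 15.76 -0.14]
6 [-8.13  7.88 16.01 -0.12]
6 [-8.21  7.88 16.1  -0.16]
4 ['-20:72', '-19:83', '-18:94', '-17:99', '-16:104', '-15:116', '-14:131', '-13:144', '-12:161', '-11:179', '-10:185', '-9:176', '-8:151', '-7:126', '-6:114', '-5:111', '-4:113', '-3:126', '-2:153', '-1:181', '-0:192', '1:185', '2:154', '3:121', '4:115', '5:122', '6:127', '7:138', '8:158', '9:175', '10:178', '11:165', '12:143', '13:127', '14:122', '15:120', '16:113', '17:98', '18:75', '19:56', '20:50']
5 ['-20:50', '-19:61', '-18:94', '-17:135', '-16:163', '-15:173', '-14:174', '-13:175', '-12:177', '-11:178', '-10:178', '-9:167', '-8:142', '-7:117', '-6:106', '-5:99', '-4:89', '-3:84', '-2:90', '-1:114', '-0:148', '1:165', '2:154', '3:126', '4:111', '5:109', '6:106', '7:112', '8:133', '9:150', '10:157', '11:163', '12:169', '13:174', '14:175', '15:175', '16:174', '17:164', '18:133', '19:86', '20:60']
6 ['-20:47', '-19:49', '-18:62', '-17:96', '-16:140', '-15:166', '-14:173', '-13:174', '-12:176', '-11:178', '-10:177', '-9:166', '-8:139', '-7:113', '-6:105', '-5:102', '-4:96', '-3:92', '-2:96', '-1:97', '-0:98', '1:99', '2:97', '3:93', '4:93', '5:95', '6:97', '7:106', '8:130', '9:149', '10:156', '11:162', '12:170', '13:175', '14:178', '15:181', '16:176', '17:140', '18:81', '19:48', '20:43']
```

The lip spacing gives a gap of about 7.8 mm, steady at 15.8 mm in two views before contact and +0.2 mm now. The blade is just touching. Static Fz is ambiguous because the friction may reverse, so I use the lip spacing plus the force while moving.

play_rows(
  rows=[
    [[0, 0, -2], [0, 0, 0], 5],
    [[0, 0, -2], [0, 0, 0], 5],
    [[0, 0, -2], [0, 0, 0], 5],
  ],
)

```text
clock: 12.0
position: [0.4937, -0.0774, 0.1394]
ee_rot: [1.0, -0.017, 0.0, -0.0]
ft_force: [-0.3, 0.3, 2.1]
grip_width: 0.158
```

play_rows(
  rows=[
    [[0, 0, -2], [0, 0, 0], 5],
    [[0, 0, -2], [0, 0, 0], 5],
    [[0, 0, -2], [0, 0, 0], 5],
  ],
)

```text
clock: 12.38
position: [0.4937, -0.0775, 0.1333]
ee_rot: [1.0, -0.017, 0.0, -0.0]
ft_force: [-0.2, 0.5, 4.0]
grip_width: 0.155
```

```bash
python3 - <<'E'
from h import *
import pickle
o=readout.get_obs();print(o["clock"],o["position"],o["ee_rot"],o["ft_force"])
for n in("wrist",):
  I=camera_info(n);im=camera(n);pickle.dump(I,open(f"{n}7.pkl","wb"));cv2.imwrite(f"pics/{n}7.png",im)
cv2.imwrite("pics/w7c.png",cv2.resize(im[130:300,190:390],None,fx=3.5,fy=3.5,interpolation=cv2.INTER_CUBIC))
E
python3 lip.py 7; python3 samp.py
```

```text
12.375 [ 0.49367383 -0.07746109  0.13331599] [ 9.99847245e-01 -1.74774144e-02  1.61705715e-04 -2.73167610e-05] [-0.19672411  0.46100184  3.97535745]
7 [-9.1  8.9 18.  -0.1]
7 [-9.06  8.9  17.96 -0.08]
13.025 [ 0.49 -0.08  0.13] F [ 0.78  0.07 -0.61] sd [0.62 0.44 1.5 ]
[ 2.8   0.74  1.12 -1.01 -0.08 -0.67 -0.73 -1.09 -1.98 -2.04 -1.48 -2.86]
```

View pics/w7c.png

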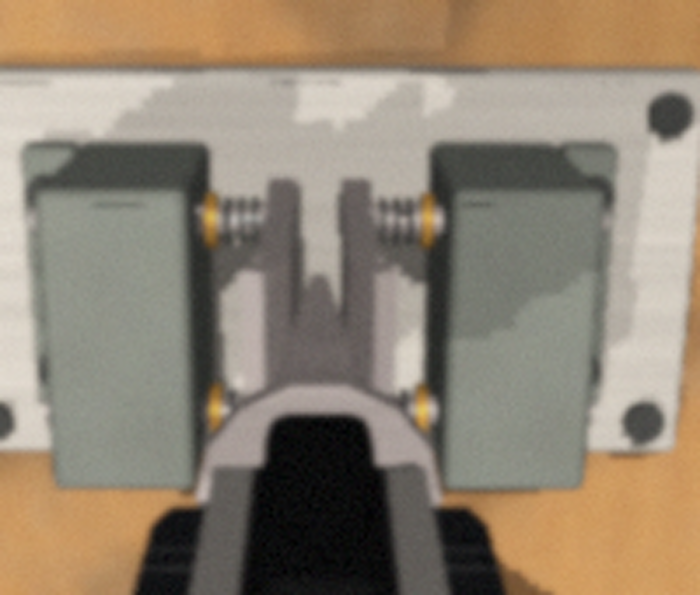

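Both plates are back about 1.1 mm and symmetric. Moving drag is about 4.8 N after removing the gauge's weight. I'll ease down another 8 mm to reach about 1.9 mm each.

play_rows(
  rows=[
    [[0, 0, -2], [0, 0, 0], 5],
    [[0, 0, -2], [0, 0, 0], 5],
    [[0, 0, -2], [0, 0, 0], 5],
    [[0, 0, -2], [0, 0, 0], 5],
  ],
)

```text
clock: 13.52
position: [0.4937, -0.0774, 0.1254]
ee_rot: [1.0, -0.017, 0.0, -0.0]
ft_force: [0.1, -0.4, 4.2]
grip_width: 0.158
```

play_rows(
  rows=[
    [[0, 0, 0], [0, 0, 0], 5],
    [[0, 0, 0], [0, 0, 0], 5],
    [[0, 0, 0], [0, 0, 0], 5],
    [[0, 0, 0], [0, 0, 0], 5],
    [[0, 0, 0], [0, 0, 0], 5],
    [[0, 0, 0], [0, 0, 0], 5],
  ],
)

```text
clock: 14.28
position: [0.4935, -0.0774, 0.1252]
ee_rot: [1.0, -0.017, -0.0, 0.0]
ft_force: [0.2, 0.5, -0.4]
grip_width: 0.154
```

```bash
python3 - <<'E'
from h import *
import pickle
o=readout.get_obs();print(o["clock"],o["position"],o["ee_rot"],o["ft_force"],o["grip_width"])
for n in("wrist","side"):
  I=camera_info(n);im=camera(n);pickle.dump(I,open(f"{n}8.pkl","wb"));cv2.imwrite(f"pics/{n}8.png",im)
im=cv2.imread("pics/wrist8.png")
cv2.imwrite("pics/w8c.png",cv2.resize(im[130:300,190:390],None,fx=3.5,fy=3.5,interpolation=cv2.INTER_CUBIC))
E
python3 lip.py 8
```

```text
14.275 [ 0.49345904 -0.07744037  0.12521438] [ 9.99847734e-01 -1.74500434e-02 -7.40510081e-05  3.77612210e-06] [ 0.24710145  0.45567669 -0.4246401 ] 0.15427651050340951
8 [-10.13   9.4   19.54  -0.36]
8 [-10.09   9.4   19.49  -0.34]
```

View pics/w8c.png

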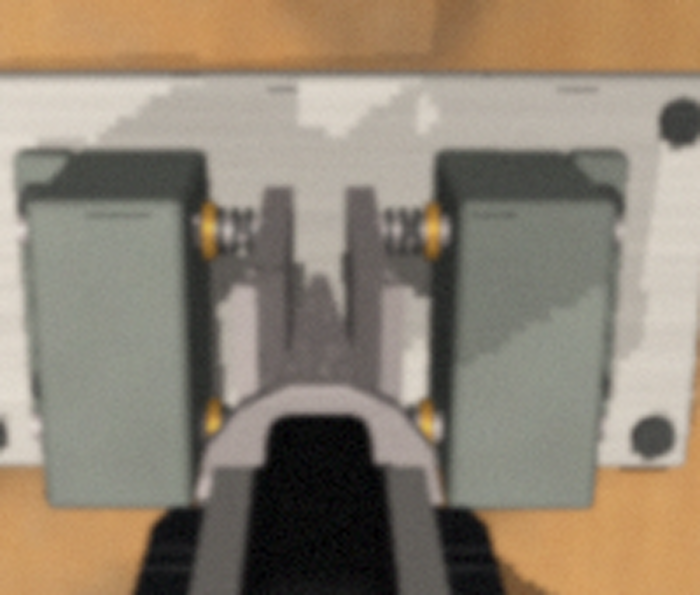

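View pics/side8.png

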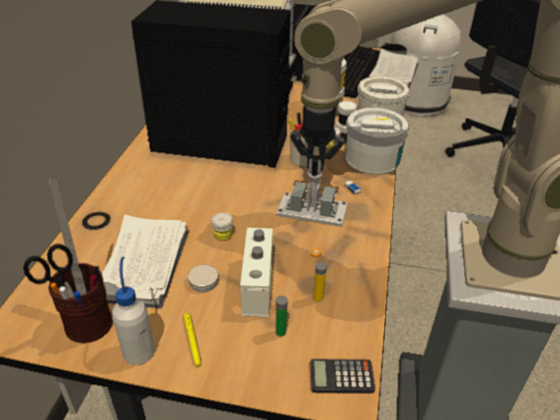

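```bash
python3 -c "
from workcell import manip,readout
print(manip.hand_in()); print(readout.get_obs()['clock'])"
```

```text
the job is handed in; nothing more can be done
None
the job is handed in; nothing more can be done
```

I drew the gauge straight up out of the rack's left-hand (+y) hole and slid its blade down between the plates. I stopped at a snug drag and handed the job in at about 14.4 s, still gripping it. `hand_in` gives no verdict, so the result rests on the checks below.

**Last checks**
- **Plates:** in the last wrist view the lip spacing had grown from 15.8 to 19.5 mm. That puts the front plate back about 2.1 mm and the back plate about 1.6 mm. The depth reached (tip about 32 mm above the desk) predicts about 3.8 mm of widening in total, which agrees.
- **Alignment:** the gauge is upright, with the tool yaw at −2.0° against a cell yaw of about −2°. It sits within about 0.5 mm of the gap's middle.
- **Drag:** about 4 to 5 N while moving down.
- **Surroundings:** the two tubes are still in the rack and nothing looks disturbed on the desk in the last side view.

**What disagreed**
- **Gap width:** reading the plate edges directly gave 6.3 to 6.8 mm. The lips gave 7.8 mm, and I used that because the later widening matched it.
- **Force at rest:** with the arm stopped, the vertical force fell to about zero or slightly negative. I put this down to the friction relaxing and judged the depth by the lip spacing and the moving drag instead.

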